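# Line up reagent bottles by height on the bench strip

### The job

Tidy the four white screw-cap bottles on the lab bench: stand them on the four round pads of the aluminium strip, one on each pad, in order of height, with the tallest beside the upright steel end plate and the shortest at the other end. Leave each bottle upright and well centred on its pad, let go of it, and do not tip any bottle over on the way.

Things in the scene. Friction and masses are not known exactly. Their poses are not given: they have to be found in the camera images.
- bottle_a_center (a point): the tallest of the four bottles: loose white plastic bottle with a grey screw cap, standing upright on the bench; 98 mm tall over all, straight round body 50 mm in diameter for the lower 71 mm, then a shoulder and a narrower cap 36 mm in diameter. The point is on its axis, half-way up (49 mm above its underside); z points up the bottle.
- bottle_b_center (a point): the second tallest of the four bottles: loose white plastic bottle with a grey screw cap, standing upright on the bench; 80 mm tall over all, straight round body 43 mm in diameter for the lower 58 mm, then a shoulder and a narrower cap 31 mm in diameter. The point is on its axis, half-way up (40 mm above its underside); z points up the bottle.
- bottle_c_center (a point): the second shortest of the four bottles: loose white plastic bottle with a grey screw cap, standing upright on the bench; 64 mm tall over all, straight round body 36 mm in diameter for the lower 46 mm, then a shoulder and a narrower cap 26 mm in diameter. The point is on its axis, half-way up (32 mm above its underside); z points up the bottle.
- bottle_d_center (a point): the shortest of the four bottles: loose white plastic bottle with a grey screw cap, standing upright on the bench; 50 mm tall over all, straight round body 30 mm in diameter for the lower 36 mm, then a shoulder and a narrower cap 22 mm in diameter. The point is on its axis, half-way up (25 mm above its underside); z points up the bottle.
- pad0: one of four identical round black rubber pads, 58 mm in diameter and 2 mm thick, fixed in a straight row on a low aluminium strip (70 mm wide, 490 mm long, 10 mm thick, fixed to the bench beyond the bottles). Pads are about 104 mm apart (92 to 116); the number in the name says nothing about the place in the row. Origin at the centre of the pad's underside, 10 mm above the bench; the top is 2 mm higher. The y axis runs along the strip.
- pad1: one of four identical round black rubber pads, 58 mm in diameter and 2 mm thick, fixed in a straight row on a low aluminium strip (70 mm wide, 490 mm long, 10 mm thick, fixed to the bench beyond the bottles). Pads are about 104 mm apart (92 to 116); the number in the name says nothing about the place in the row. Origin at the centre of the pad's underside, 10 mm above the bench; the top is 2 mm higher. The y axis runs along the strip.
- pad2: one of four identical round black rubber pads, 58 mm in diameter and 2 mm thick, fixed in a straight row on a low aluminium strip (70 mm wide, 490 mm long, 10 mm thick, fixed to the bench beyond the bottles). Pads are about 104 mm apart (92 to 116); the number in the name says nothing about the place in the row. Origin at the centre of the pad's underside, 10 mm above the bench; the top is 2 mm higher. The y axis runs along the strip.
- pad3: one of four identical round black rubber pads, 58 mm in diameter and 2 mm thick, fixed in a straight row on a low aluminium strip (70 mm wide, 490 mm long, 10 mm thick, fixed to the bench beyond the bottles). Pads are about 104 mm apart (92 to 116); the number in the name says nothing about the place in the row. Origin at the centre of the pad's underside, 10 mm above the bench; the top is 2 mm higher. The y axis runs along the strip.
- end_plate: upright steel plate, 90 mm high, 64 mm wide across the strip and 4 mm thick, fixed across one end of the strip (either end), 63 to 75 mm from the centre of the nearest pad; the strip's other end has only a low black stop, 14 mm high. It marks the end where the tallest bottle belongs. Origin at the centre of its underside, 10 mm above the bench.
Mind the look-alikes: they are no part of the job. Leave any brown or yellow look-alike of the part that bears bottle_b_center alone.

How it is judged:
By the outcome, as a careful person would: the job done as asked, in the order asked, and still so for the second after the job is handed in, with the robot touching nothing.
It also fails if it takes over 120 s, if anything falls off the work surface, if the arm or the gripper's body presses on something with over 40 N, if the wrist force passes 120 N, or if a joint passes its speed limit or range.

### The arm

A 7-joint arm with a two-finger parallel gripper is mounted at the origin on the work surface. World frame = base frame: x ahead of the robot, y to its left, z up, the work surface at z = 0. Lengths are in mm, angles in degrees, forces in N, time in s.
With the tool pointing down it reaches from about 425 to 975 mm from the base axis. Payload 16.7 kg.
Tool frame: the origin (TCP) lies at the very end of the fingers, on their centre line; the grasp point (between the pads) lies 19 mm behind it (bot.grip_point_offset is the distance from the TCP to the grasp point, in mm); z points along the fingers, x is the direction in which the jaws open and shut, and the axes are right-handed (so a half turn about z gives the same grasp; the last joint's range is limited). The gripper opens to 85 mm and grips with 20 to 120 N. Pads are 22 mm wide; open, the fingers measure 114 mm over their backs; the gripper's body (76 mm by 85 mm) begins 54 mm behind the grasp point. The pads swing forward as they close: fully open they stand 13 mm farther back than shut.
Start: joints at [-78.982, 24.414, 4.234, 92.017, -1.954, 63.644, -3.845], TCP at [226.252, 635.913, 231.302] pointing down, gripper open.
Joint ranges: [-163.25, 163.25], [-28.42, 122.38], [-70.27, 78.77], [12.13, 141.07], [-58.53, 238.53], [9.26, 117.41], [-156.51, 156.51]. Speed limits (degrees/s): [108.29, 108.29, 136.94, 136.94, 172.46, 172.46, 172.46].

### API

Orientations are given as [roll, pitch, yaw] about the fixed x, y, z axes, in that order (R = Rz(yaw) Ry(pitch) Rx(roll)).
In Python, from rig import read_state, viewer, job, bot gives the robot as it stands. The module is installed in compiled form; this text tells all that it offers.
- The arm moves only by the tool arm_command, never from a script. Its argument "rows" is one flat list of numbers, 5 for each row, row after row: the gripper's target within -1 to 1 (shut at 1, half-way at 0, fully open at -1), then the shift along the tool's x, y, z in m, then the turn about the tool's z in rad. In form: [hand, dx, dy, dz, twist, hand, dx, dy, dz, twist, ...]. A call has exactly 8 rows; each row is the pose to reach, as a shift and turn from the pose commanded when the call began, along the tool's axes at that moment; what a row does not reach only later rows make up. A row lasts 1/12 s, in which the tool goes at most 41.7 mm and 7.16 degrees, less where a joint would pass 70% of its speed; a pose out of reach is approached as far as the arm can. A call with a gripper value outside its range is refused whole. The fingers move at their own pace and stop on an object; "newtons" is the grip in N (left out, the last holds). Time passes only in rows, so rows that repeat a pose let the fingers close, or fill a call up. It gives the time, the measured TCP pose, the force and the opening at its end, in the units of the state.
- read_state(): the state, without advancing time (a new reading comes with each control period).
- viewer.read_camera(name): name is "scene" or "top" or "wrist"; returns (picture, depth): 384x512x3 uint8, red, green, blue; 384x512 float32, mm along the optical axis (not along the pixel's ray), 0 where there is no reading.
- viewer.camera_info(name): a dict with "fx", "fy", "cx", "cy" (pixels), "origin" and "orientation" of the camera in the world. Camera axes: x right, y down, z forward; pixel columns grow to the right and rows downward; lengths in mm; the calibration is good to about 2 mm. A picture is of the moment at which its call begins: read the wrist's pose just before it. camera_info takes no time and is no camera call; for the wrist camera it gives the pose at the moment of the call.
- job.job_done(): hands the job in, once; it reports no verdict.
Trained networks look in the newest picture that a camera, given by its name, has taken for a name from the list of things; names that differ only in an ending like _2 or _b are one class to them, and where a whole thing is asked for, a point or a joint stands for the part that bears it (a point fixed in the world has none). Each returns a list of dicts, best first, with "score" (0 to 1); they miss things now and then, are a little off and sometimes report something else, mostly with a low value. They report only what shows in the picture. A call takes as long as a camera call. They do not tell look-alikes from the thing itself.
- viewer.spot_in(camera, query): "position" ([x, y, z] in mm, in world coordinates, good to about 4 mm: the middle of the surface that is visible of it).
- viewer.landmark_of(camera, query): "position" ([x, y, z] in mm, in world coordinates, good to about 4 mm: a listed point, or the origin of a listed thing).
The state is a dict: "t": time; "joint_pos": joint angles; "qvel": joint speeds; "joint_efforts": joint torques, N m; "position": TCP position; "ee_rot": TCP orientation; "ft_force": force on the tool from outside, world axes, zero at the start; "moment": the same for the moment, N m; "gripper_width": finger opening in mm.
Only numpy, scipy, OpenCV 4.12 (cv2) and the standard library are available. Lean on these libraries where they do the work, as an engineer would, in place of code of your own. Each camera call takes 0.05 s, during which the arm holds its last target.

## Working session

There is one attempt and no reset: what is moved stays moved. The work goes in short steps, Python scripts to look and compute and a tool call to move; the robot and the scene stay as the last step left them, time stands still between calls to the robot, and variables do not carry over. Pictures are saved under pics/ and viewed, and the job is handed in when it is done.

Besides the shell and the picture viewer there is one more tool, called by a JSON object that holds its "api" and its "payload", one argument or row to a line. arm_command: Moves the arm, as the interface text tells. Its arguments: {"type":"object","properties":{"rows":{"type":"array"},"newtons":{"type":"number"}},"required":["rows"]}

```bash
mkdir -p pics; python3 - <<'E'
from rig import read_state, viewer, job, bot
import cv2
print(read_state())
print(bot.grip_point_offset)
for c in ["scene","top","wrist"]:
    im,d=viewer.read_camera(c)
    cv2.imwrite(f"pics/{c}0.png",im[:,:,::-1])
    print(c,viewer.camera_info(c))
for q in ["bottle_a_center","pad0","end_plate"]:
    for c in ["top","scene"]:
        print(q,c)
        for r in viewer.landmark_of(c,q): print("  ",[round(float(v)) for v in r["position"]],round(r["score"],2))
E
```

```text
{'t': 0.0, 'joint_pos': array([-78.98220286,  24.45086098,   4.23154473,  92.05264553,
        -1.95520469,  63.64263648,  -3.84230482]), 'qvel': array([ 0.08886096, -0.0427966 , -0.0713341 ,  0.05694767, -0.00617354,
       -0.01700665, -0.01985245]), 'joint_efforts': array([ 1.69772306e-03, -9.49846673e+01,  3.76171678e+00, -4.63496554e+01,
        1.92929286e-02,  1.01402527e-02,  2.61745697e-05]), 'position': array([226.13275767, 635.5610286 , 230.59348842]), 'ee_rot': array([1.79995628e+02, 7.38448690e-02, 7.04160698e+01]), 'ft_force': array([-0.37751531, -0.82171582,  1.28330003]), 'moment': array([-0.01685072, -0.00973838, -0.03848061]), 'gripper_width': 85.46886530901628}
18.700000000000003
scene {'fx': 412.96417623902977, 'fy': 412.96417623902977, 'cx': 259.19089757381363, 'cy': 185.78920230132604, 'origin': array([822.22044024, 513.41910007, 712.41869791]), 'orientation': array([-139.20250086,   -0.36547779,  151.20445863])}
top {'fx': 451.2564559068316, 'fy': 451.2564559068316, 'cx': 262.66342803346544, 'cy': 188.6504015651427, 'origin': array([ 425.97110026,   21.76906227, 1194.56484701]), 'orientation': array([-174.5918981 ,   -0.31427294,  -91.34499262])}
wrist {'fx': 307.82659413268124, 'fy': 307.82659413268124, 'cx': 258.17292282384875, 'cy': 190.25403170225556, 'origin': array([161.28490114, 658.10878585, 373.99838438]), 'orientation': array([1.64510840e+02, 9.79480796e-02, 7.04114587e+01])}
bottle_a_center top
   [462, -166, 51] 0.61
bottle_a_center scene
   [468, -172, 50] 0.97
   [616, -266, 8] 0.72
pad0 top
   [622, -206, 8] 0.82
   [648, 105, 11] 0.79
   [631, -98, 5] 0.75
   [639, 12, 14] 0.58
pad0 scene
   [638, 6, 8] 0.92
   [633, -100, 9] 0.92
   [624, -205, 9] 0.88
   [647, 110, 13] 0.71
   [490, 167, 29] 0.71
end_plate top
   [618, -267, 8] 0.66
end_plate scene
   [618, -268, 9] 0.74
```

View pics/top0.png

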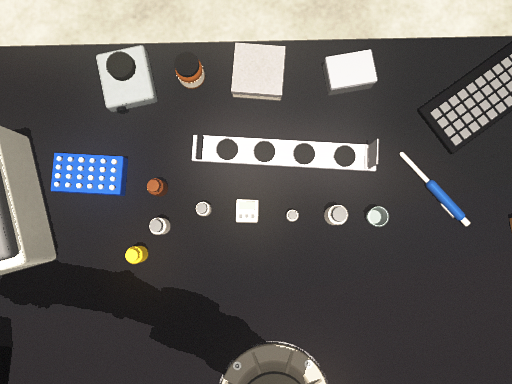

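View pics/scene0.png

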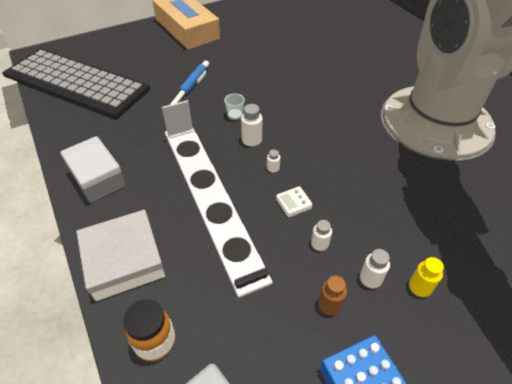

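```bash
python3 - <<'E'
from rig import read_state, viewer
for c in ["top","scene"]:
  viewer.read_camera(c)
  for q in ["bottle_b_center","bottle_c_center","bottle_d_center"]:
        print(q,c)
        for r in viewer.landmark_of(c,q): print("  ",[round(float(v)) for v in r["position"]],round(r["score"],2))
E
```

```text
bottle_b_center top
   [542, 287, 44] 0.79
   [375, 340, 39] 0.65
   [451, 280, 38] 0.59
bottle_c_center top
   [488, 169, 33] 0.69
bottle_d_center top
   [469, -63, 22] 0.59
bottle_b_center scene
   [451, 282, 36] 0.72
   [545, 288, 41] 0.7
   [372, 342, 41] 0.64
bottle_c_center scene
   [490, 170, 30] 0.95
   [618, -269, 9] 0.26
bottle_d_center scene
   [463, -58, 24] 0.7
```

The top view shows these candidates for b:
- brown at px (156,185)
- white with grey cap at px (159,225)
- yellow at px (136,254)

The white one, at about (451,281) mm, fits the description. I'll confirm it in a crop and measure precisely.

```bash
cat > h.py <<'E'
from rig import read_state, viewer, job, bot
import numpy as np, cv2
from scipy.spatial.transform import Rotation as R
def cam(c):
    i=viewer.camera_info(c); im,d=viewer.read_camera(c)
    return i,im,d.astype(float)
def world(i,d):
    v,u=np.mgrid[0:d.shape[0],0:d.shape[1]]
    P=np.stack([(u-i['cx'])/i['fx']*d,(v-i['cy'])/i['fy']*d,d],-1)
    return P@R.from_euler('xyz',i['orientation'],degrees=True).as_matrix().T+i['origin']
def proj(i,p):
    q=(np.asarray(p)-i['origin'])@R.from_euler('xyz',i['orientation'],degrees=True).as_matrix()
    return i['fx']*q[...,0]/q[...,2]+i['cx'],i['fy']*q[...,1]/q[...,2]+i['cy']
def ray(i,u,v,z):
    r=R.from_euler('xyz',i['orientation'],degrees=True).as_matrix()@np.array([(u-i['cx'])/i['fx'],(v-i['cy'])/i['fy'],1.])
    return i['origin']+r*(z-i['origin'][2])/r[2]
B=dict(a=(465,-169,98,18,25,71),b=(451,281,80,15.5,21.5,58),c=(489,170,64,13,18,46),d=(466,-60,50,11,15,36))
PADS=[(622,-206),(632,-99),(638,9),(648,108)]
def meas_bottle(i,im,d,x,y,h,rc,rb,hb,z0=0):
    W=world(i,d)
    m=(np.hypot(W[...,0]-x,W[...,1]-y)<rb+14)&(d>0)
    top=m&(W[...,2]>z0+h-7)
    return W[top],W[m&(W[...,2]>z0+8)]
def meas_pad(i,im,d,x,y):
    # dark blob in the strip, homography to z=12 plane at 0.25mm
    s=4;n=90
    g=np.array([[x-45,y-45],[x+45,y-45],[x+45,y+45],[x-45,y+45]],float)
    pts=np.stack(proj(i,np.c_[g,[12]*4]),-1).astype(np.float32)
    H=cv2.getPerspectiveTransform(pts,np.float32([[0,0],[n*s,0],[n*s,n*s],[0,n*s]]))
    w=cv2.warpPerspective(cv2.cvtColor(im,cv2.COLOR_RGB2GRAY),H,(n*s,n*s),flags=cv2.INTER_CUBIC)
    return w,s
E
python3 - <<'E'
from h import *
from scipy.optimize import least_squares
for c in ["top","scene"]:
    i,im,d=cam(c)
    for k,b in B.items():
        T,A=meas_bottle(i,im,d,*b)
        print(c,k,len(T),'top mean',T.mean(0).round(1),'zmax',T[:,2].max().round(1),'xy range',((T.min(0)+T.max(0))/2).round(1)[:2],(T.max(0)-T.min(0)).round(1)[:2])
    for p in PADS:
        w,s=meas_pad(i,im,d,*p)
        _,t=cv2.threshold(w,0,255,cv2.THRESH_BINARY_INV+cv2.THRESH_OTSU)
        cs,_=cv2.findContours(t,cv2.RETR_EXTERNAL,cv2.CHAIN_APPROX_NONE)
        best=min(cs,key=lambda q:abs(cv2.contourArea(q)/s/s-2642))
        e=cv2.fitEllipse(best); 
        print(c,'pad',p[0]-45+e[0][0]/s,p[1]-45+e[0][1]/s,np.array(e[1])/s)
    if c=="top":
        cv2.imwrite("pics/cropb.png",cv2.resize(im[165:275,110:230,::-1],None,fx=5,fy=5,interpolation=cv2.INTER_CUBIC))
E
```

```text
top a 172 top mean [ 464.2 -170.6   98.3] zmax 103.5 xy range [ 463.6 -171.1] [33.9 35.3]
top b 128 top mean [446.6 279.8  79.6] zmax 84.6 xy range [446.4 280.4] [27.2 30.2]
top c 83 top mean [488.6 167.7  63.8] zmax 69.2 xy range [489.  167.4] [22.9 23.1]
top d 60 top mean [466.4 -60.   49.6] zmax 55.4 xy range [465.6 -60. ] [20.3 20.3]
top pad 620.933277130127 -205.9512481689453 [56.18376541 56.74786377]
top pad 629.6531791687012 -98.44755172729492 [56.45112991 56.70338058]
top pad 637.9806747436523 6.760967254638672 [56.08675003 56.50242615]
top pad 645.9140853881836 105.39253616333008 [56.48799896 56.84482193]
scene a 147 top mean [ 464.5 -166.2   97.3] zmax 100.7 xy range [ 463.6 -167.7] [34.2 36.8]
scene b 237 top mean [447.7 283.5  79.7] zmax 82.7 xy range [446.8 282.3] [30.9 29.8]
scene c 141 top mean [489.1 172.   63.5] zmax 66.9 xy range [487.9 170.2] [24.9 26.2]
scene d 67 top mean [466.9 -56.1  49.2] zmax 53.6 xy range [466.2 -58. ] [19.4 23.6]
scene pad 621.5725021362305 -202.44145584106445 [55.4105835 56.5691452]
scene pad 630.1949462890625 -94.79871368408203 [55.64895248 57.15143967]
scene pad 638.5170707702637 10.144390106201172 [55.83361053 56.48168945]
scene pad 646.4833183288574 108.8566665649414 [55.88271713 56.5664711 ]
```

View pics/cropb.png

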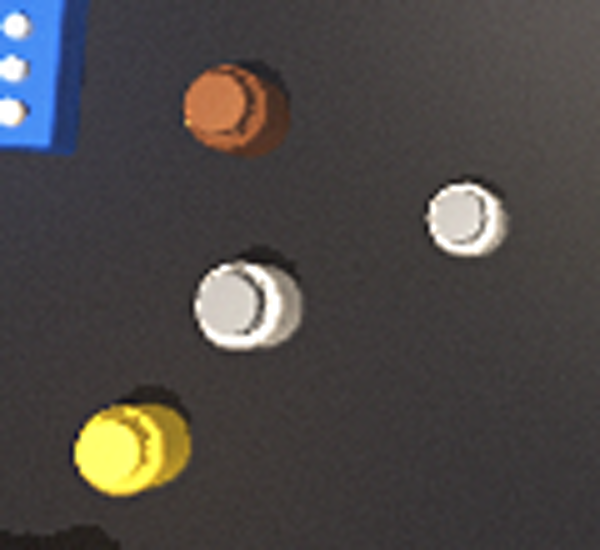

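Confirmed: in the crop, b is the white bottle at (235,305). The brown (230,105) and yellow (125,450) bottles stay untouched. The plate is at y≈-267, so a, b, c and d go to the pads at y≈-204, -97, 8 and 107. The two cameras differ by about 3.5 mm in y consistently, so I use the mean; the error cancels between pick and place.

```bash
cat > go.py <<'E'
import sys
from rig import read_state
import numpy as np
from scipy.spatial.transform import Rotation as R
s=read_state()
x,y,z=map(float,sys.argv[1:4]); yaw=float(sys.argv[4]) if len(sys.argv)>4 else -4.6
M=R.from_euler('xyz',s['ee_rot'],degrees=True).as_matrix()
dl=M.T@(np.array([x,y,z])-s['position'])/1000
dy=(yaw-s['ee_rot'][2]+180)%360-180
print('t',round(s['t'],2),'pos',s['position'].round(1),'rot',s['ee_rot'].round(2),'F',s['ft_force'].round(1),'w',round(s['gripper_width'],1))
print('shift',dl.round(4),'twist',round(-np.radians(dy),4), 'dist',round(np.linalg.norm(dl),3))
E
python3 go.py 447 281 200
```

```text
t 0.95 pos [226.2 635.9 231.3] rot [-180.      0.     70.41] F [ 0.5 -1.6 -0.9] w 85.6
shift [-0.2604  0.327   0.0313] twist 1.3092 dist 0.419
```

{"api": "arm_command", "payload": {
  "rows": [-1,-0.008,0.01,0.001,0.04,-1,-0.024,0.03,0.003,0.12,-1,-0.041,0.051,0.005,0.2,-1,-0.06,0.075,0.007,0.3,-1,-0.08,0.1,0.01,0.4,-1,-0.1,0.125,0.012,0.5,-1,-0.12,0.15,0.015,0.6,-1,-0.14,0.175,0.017,0.7],
  "newtons": 40
}}

```text
t: 1.62
position: [345.0, 443.3, 214.2]
ee_rot: [-180.0, 0.0, 29.9]
ft_force: [0.6, -0.5, -0.1]
gripper_width: 85.2
```

```bash
python3 go.py 447 281 200
```

```text
t 1.62 pos [345.  443.3 214.2] rot [-179.99    0.     29.92] F [ 0.6 -0.5 -0.1] w 85.2
shift [0.0075 0.1915 0.0142] twist 0.6025 dist 0.192
```

{"api": "arm_command", "payload": {
  "rows": [-1,0.001,0.025,0.002,0.08,-1,0.002,0.052,0.004,0.16,-1,0.003,0.08,0.006,0.25,-1,0.004,0.11,0.008,0.34,-1,0.005,0.14,0.01,0.43,-1,0.006,0.165,0.012,0.52,-1,0.007,0.182,0.014,0.58,-1,0.0075,0.1915,0.0142,0.6025]
}}

```text
t: 2.28
position: [448.2, 281.5, 200.0]
ee_rot: [180.0, 0.0, -4.6]
ft_force: [-1.1, -0.0, 0.0]
gripper_width: 85.6
```

```bash
python3 - <<'E'
from h import *
i,im,d=cam("wrist"); cv2.imwrite("pics/w1.png",im[:,:,::-1])
for q in ["bottle_b_center"]:
    for r in viewer.landmark_of("wrist",q): print(r)
T,A=meas_bottle(i,im,d,*B['b']); print(len(T), T.mean(0) if len(T) else 0, (T.max(0)+T.min(0))/2 if len(T) else 0,(T.max(0)-T.min(0)))
E
python3 go.py 447 281.5 27
```

```text
{'position': [553.1, 290.4, 45.9], 'score': 0.9}
{'position': [445.5, 282.0, 37.6], 'score': 0.76}
{'position': [375.3, 346.0, 42.4], 'score': 0.75}
17020 [452.17621062 294.59587541 275.75130449] [452.60098327 285.24847432 186.91205405] [ 67.52626498  37.14157418 227.60402147]
t 2.38 pos [447.8 282.9 200.1] rot [179.99  -0.    -4.3 ] F [-0.8  0.7  0.9] w 85.2
shift [-0.0007  0.0014  0.1731] twist 0.0052 dist 0.173
```

View pics/w1.png

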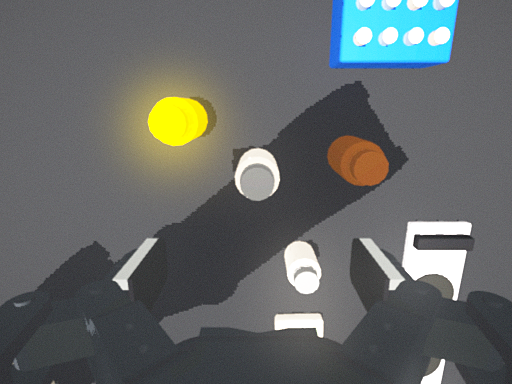

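The wrist view shows b (white, grey cap) at px (257,180), midway between the jaws. Brown is at (360,160) and yellow at (178,120), both clear of the fingers.

```bash
python3 - <<'E'
from h import *
i,im,d=cam("wrist"); W=world(i,d)
for k in 'bc':
    b=B[k]; m=(np.hypot(W[...,0]-b[0],W[...,1]-b[1])<30)&(abs(W[...,2]-b[2])<6)
    T=W[m]; print(k,len(T),T.mean(0).round(1),((T.max(0)+T.min(0))/2).round(1),(T.max(0)-T.min(0)).round(1))
for q in [p for p in PADS if p[1]>50]:
    w,s=meas_pad(i,im,d,*q)
    print(ray(i,434,296,12))
E
python3 go.py 447 281.5 27
```

```text
b 933 [446.  282.3  80.6] [446.1 281.7  78.4] [30.2 29.6  8.6]
c 498 [487.5 171.2  64.3] [487.6 169.8  62.2] [25.  25.5  8.4]
[651.06771    106.66700021  12.        ]
t 2.43 pos [447.2 284.2 200.1] rot [-1.7999e+02  1.0000e-02 -4.1400e+00] F [-1.4  0.6 -0.5] w 85.5
shift [0.     0.0027 0.1731] twist 0.008 dist 0.173
```

{"api": "arm_command", "payload": {
  "rows": [-1,0,0,0.005,0,-1,0,0,0.02,0,-1,0,0,0.04,0,-1,0,0,0.06,0,-1,0,0,0.075,0,-1,0,0,0.08,0,-1,0,0,0.08,0,-1,0,0,0.08,0]
}}

```text
t: 3.1
position: [447.1, 284.5, 120.4]
ee_rot: [180.0, 0.0, -4.1]
ft_force: [-0.6, -0.2, -0.7]
gripper_width: 85.7
```

```bash
python3 go.py 446.4 281.6 27
```

```text
t 3.1 pos [447.1 284.5 120.4] rot [ 1.80e+02  1.00e-02 -4.13e+00] F [-0.6 -0.2 -0.7] w 85.7
shift [-0.0005  0.0029  0.0934] twist 0.0081 dist 0.093
```

{"api": "arm_command", "payload": {
  "rows": [-1,-0.0005,0.0029,0.005,0.008,-1,-0.0005,0.0029,0.02,0.008,-1,-0.0005,0.0029,0.04,0.008,-1,-0.0005,0.0029,0.06,0.008,-1,-0.0005,0.0029,0.08,0.008,-1,-0.0005,0.0029,0.095,0.008,-1,-0.0005,0.0029,0.1,0.008,-1,-0.0005,0.0029,0.1,0.008]
}}

```text
t: 3.77
position: [446.3, 280.6, 19.6]
ee_rot: [180.0, 0.0, -4.7]
ft_force: [-0.5, -0.7, -1.0]
gripper_width: 85.0
```

```bash
python3 go.py 446.4 281.6 20; python3 - <<'E'
from h import *
i,im,d=cam("wrist"); cv2.imwrite("pics/w2.png",im[:,:,::-1])
E
```

```text
t 3.77 pos [446.3 280.6  19.6] rot [ 1.7995e+02  4.0000e-02 -4.6800e+00] F [-0.5 -0.7 -1. ] w 85.0
shift [-0.     -0.001  -0.0004] twist -0.0015 dist 0.001
```

View pics/w2.png

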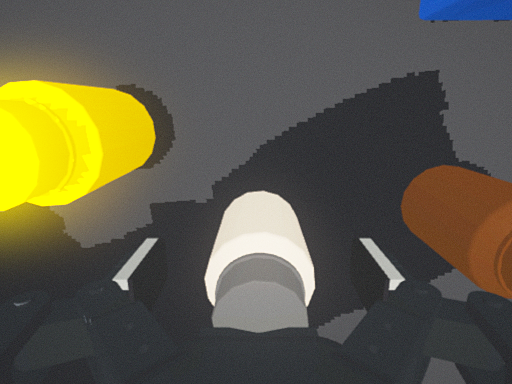

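The wrist view shows b centred between the jaws (px 260, fingers at 135 and 380), with brown and yellow clear. I'll close on it.

{"api": "arm_command", "payload": {
  "rows": [0,0,0,0,0,0.2,0,0,0,0,0.5,0,0,0,0,1,0,0,0,0,1,0,0,0,0,1,0,0,0,0,1,0,0,0,0,1,0,0,0,0],
  "newtons": 40
}}

```text
t: 4.48
position: [446.9, 281.3, 21.0]
ee_rot: [-179.9, -0.0, -4.7]
ft_force: [-2.2, -0.9, 13.6]
gripper_width: 42.2
```

```bash
python3 go.py 446.4 281.6 140
```

```text
t 4.48 pos [446.9 281.3  21. ] rot [-1.7994e+02 -3.0000e-02 -4.6700e+00] F [-2.2 -0.9 13.6] w 42.2
shift [-0.0005 -0.0003 -0.119 ] twist -0.0012 dist 0.119
```

{"api": "arm_command", "payload": {
  "rows": [1,0,0,-0.002,0,1,0,0,-0.01,0,1,0,0,-0.025,0,1,0,0,-0.045,0,1,0,0,-0.07,0,1,0,0,-0.09,0,1,0,0,-0.105,0,1,0,0,-0.115,0]
}}

```text
t: 5.15
position: [447.0, 281.2, 137.3]
ee_rot: [-179.9, -0.1, -4.7]
ft_force: [0.2, -0.4, -0.8]
gripper_width: 41.5
```

```bash
python3 go.py 630 -96.6 136; python3 - <<'E'
from h import *
i,im,d=cam("scene"); cv2.imwrite("pics/s2.png",im[:,:,::-1])
E
```

```text
t 5.15 pos [447.  281.2 137.3] rot [-1.7991e+02 -7.0000e-02 -4.6800e+00] F [ 0.2 -0.4 -0.8] w 41.5
shift [0.2132 0.3616 0.001 ] twist -0.0014 dist 0.42
```

View pics/s2.png

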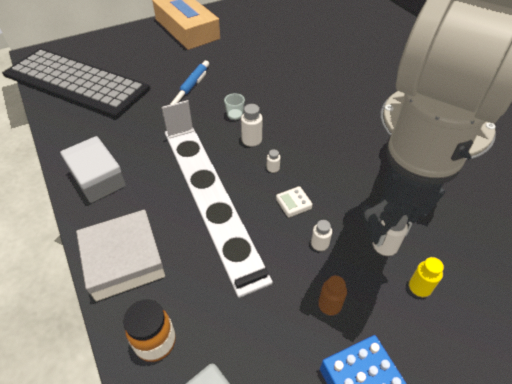

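Bottle b is held upright above the bench at px (393,235). Next I carry it to its pad.

{"api": "arm_command", "payload": {
  "rows": [1,0.003,0.005,0,0,1,0.011,0.018,0,0,1,0.023,0.039,0,0,1,0.038,0.064,0,0,1,0.054,0.092,0,0,1,0.071,0.12,0,0,1,0.088,0.149,0,0,1,0.1066,0.1808,0,0]
}}

```text
t: 5.87
position: [537.8, 90.4, 133.9]
ee_rot: [180.0, 0.1, -4.6]
ft_force: [2.8, 0.3, -0.4]
gripper_width: 41.9
```

{"api": "arm_command", "payload": {
  "rows": [1,0.018,0.03,0,0,1,0.036,0.06,0,0,1,0.054,0.091,0,0,1,0.071,0.12,0,0,1,0.086,0.146,0,0,1,0.097,0.165,0,0,1,0.104,0.176,0,0,1,0.1066,0.1808,0,0]
}}

```text
t: 6.53
position: [629.5, -99.2, 134.0]
ee_rot: [179.9, 0.1, -4.8]
ft_force: [0.3, 0.6, 0.0]
gripper_width: 42.1
```

{"api": "arm_command", "payload": {
  "rows": [1,0,0,0.005,0,1,0,0,0.015,0,1,0,0,0.03,0,1,0,0,0.045,0,1,0,0,0.055,0,1,0,0,0.06,0,1,0,0,0.06,0,1,0,0,0.06,0]
}}

```text
t: 7.2
position: [629.6, -96.3, 75.1]
ee_rot: [-180.0, 0.0, -4.6]
ft_force: [-0.6, -0.4, -0.6]
gripper_width: 42.2
```

```bash
python3 go.py 630 -96.6 33; python3 - <<'E'
from h import *
i,im,d=cam("wrist"); cv2.imwrite("pics/w3.png",im[:,:,::-1])
print(read_state()['joint_pos'].round())
for c in ['scene','top']:
  i,im,d=cam(c);W=world(i,d)
  if c=='scene':
    cv2.imwrite("pics/s3.png",im[:,:,::-1])
  for q in [PADS[0],PADS[2],PADS[3]]:
    w,s=meas_pad(i,im,d,*q)
E
```

```text
t 7.2 pos [629.6 -96.3  75.1] rot [-1.80e+02  2.00e-02 -4.64e+00] F [-0.6 -0.4 -0.6] w 42.2
shift [0.0005 0.0002 0.0421] twist -0.0008 dist 0.042
[-17.  33.  27. 105. -20.  46.  16.]
```

View pics/w3.png

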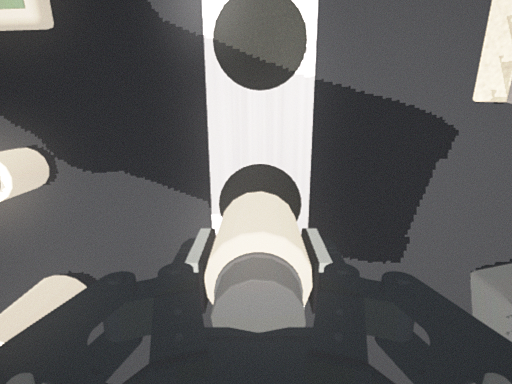

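View pics/s3.png

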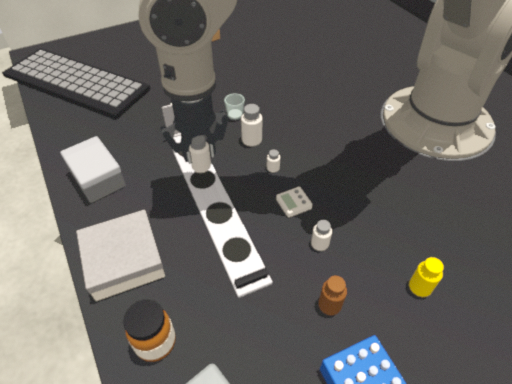

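The wrist view shows b above its pad (pad visible at px (260,200)), with the next pad at (260,42). I'll check the pad positions from the wrist camera.

```bash
python3 - <<'E'
from h import *
i,im,d=cam("wrist")
w,s=meas_pad(i,im,d,638,8)
_,t=cv2.threshold(w,0,255,cv2.THRESH_BINARY_INV+cv2.THRESH_OTSU)
cv2.imwrite("pics/pw.png",np.hstack([w,t]))
w1,s=meas_pad(i,im,d,630,-97)
cv2.imwrite("pics/pw1.png",np.hstack([w,t,w1]))
print(ray(i,260,42,12), [ray(i,a,200,12).round(1) for a in (220,300)], ray(i,260,164,12),
 [ray(i,a,130,10).round(1) for a in (209,312)])
E
```

```text
[638.45485667   7.26217938  12.        ] [array([602.2, -92. ,  12. ]), array([658.4, -96.6,  12. ])] [632.37305972 -68.66787683  12.        ] [array([600.2, -43.3,  10. ]), array([668.9, -48.9,  10. ])]
```

View pics/pw1.png

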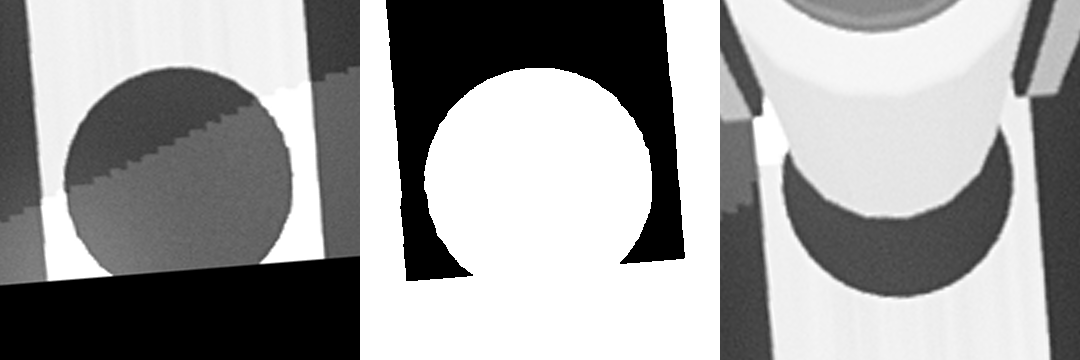

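{"api": "arm_command", "payload": {
  "rows": [1,0,0,0.006,0,1,0,0,0.018,0,1,0,0,0.028,0,1,0,0,0.035,0,1,0,0,0.039,0,1,0,0,0.041,0,1,0,0,0.042,0,1,0,0,0.042,0]
}}

```text
t: 8.07
position: [629.4, -97.0, 33.2]
ee_rot: [-180.0, 0.0, -4.7]
ft_force: [-0.6, -0.3, -0.2]
gripper_width: 42.4
```

```bash
python3 go.py 629.8 -96.4 32
```

```text
t 8.07 pos [629.4 -97.   33.2] rot [-1.7999e+02  3.0000e-02 -4.6900e+00] F [-0.6 -0.3 -0.2] w 42.4
shift [ 0.0003 -0.0006  0.0012] twist -0.0015 dist 0.001
```

{"api": "arm_command", "payload": {
  "rows": [1,0,0,0.0005,0,1,0,0,0.001,0,1,0,0,0.0015,0,1,0,0,0.0015,0,1,0,0,0.0015,0,1,0,0,0.0015,0,1,0,0,0.0015,0,1,0,0,0.0015,0]
}}

```text
t: 8.73
position: [629.7, -97.0, 33.0]
ee_rot: [-180.0, -0.0, -4.7]
ft_force: [-10.2, 1.8, 26.5]
gripper_width: 42.3
```

{"api": "arm_command", "payload": {
  "rows": [1,0,0,-0.0006,0,0.3,0,0,-0.0006,0,0,0,0,-0.0006,0,-0.3,0,0,-0.0006,0,-0.6,0,0,-0.0006,0,-1,0,0,-0.0006,0,-1,0,0,-0.0006,0,-1,0,0,-0.0006,0]
}}

```text
t: 9.4
position: [629.6, -96.8, 32.1]
ee_rot: [180.0, 0.0, -4.7]
ft_force: [-0.1, -0.2, 0.3]
gripper_width: 85.4
```

```bash
python3 go.py 630 -96.6 160; python3 - <<'E'
from h import *
i,im,d=cam("wrist"); cv2.imwrite("pics/w4.png",im[:,:,::-1])
E
```

```text
t 9.4 pos [629.6 -96.8  32.1] rot [180.     0.    -4.67] F [-0.1 -0.2  0.3] w 85.4
shift [ 0.0003 -0.0002 -0.1279] twist -0.0013 dist 0.128
```

View pics/w4.png

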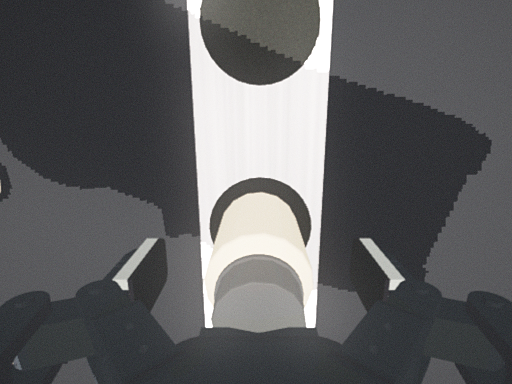

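b is released and upright, centred on its pad at px (260,210). I lift off and go on to c.

{"api": "arm_command", "payload": {
  "rows": [-1,0,0,-0.005,0,-1,0,0,-0.015,0,-1,0,0,-0.03,0,-1,0,0,-0.05,0,-1,0,0,-0.075,0,-1,0,0,-0.095,0,-1,0,0,-0.11,0,-1,0,0,-0.12,0]
}}

```text
t: 10.12
position: [630.3, -97.1, 155.0]
ee_rot: [-180.0, -0.1, -4.7]
ft_force: [-0.4, -0.3, -0.5]
gripper_width: 85.3
```

```bash
python3 go.py 488.3 169.7 130
```

```text
t 10.12 pos [630.3 -97.1 155. ] rot [-1.7999e+02 -1.4000e-01 -4.6900e+00] F [-0.4 -0.3 -0.5] w 85.3
shift [-0.1634 -0.2543  0.0246] twist -0.0015 dist 0.303
```

{"api": "arm_command", "payload": {
  "rows": [-1,-0.005,-0.008,0,0,-1,-0.016,-0.025,0,0,-1,-0.032,-0.05,0.002,0,-1,-0.05,-0.078,0.004,0,-1,-0.069,-0.107,0.006,0,-1,-0.088,-0.137,0.01,0,-1,-0.107,-0.167,0.014,0,-1,-0.126,-0.196,0.018,0]
}}

```text
t: 10.78
position: [518.0, 110.6, 133.4]
ee_rot: [180.0, 0.1, -4.6]
ft_force: [2.0, 0.9, 0.9]
gripper_width: 85.3
```

{"api": "arm_command", "payload": {
  "rows": [-1,-0.016,-0.025,0.003,0,-1,-0.028,-0.044,0.006,0,-1,-0.035,-0.055,0.01,0,-1,-0.0374,-0.0583,0.02,0,-1,-0.0374,-0.0583,0.035,0,-1,-0.0374,-0.0583,0.045,0,-1,-0.0374,-0.0583,0.045,0,-1,-0.0374,-0.0583,0.045,0]
}}

```text
t: 11.45
position: [487.5, 168.6, 88.5]
ee_rot: [179.9, 0.1, -4.8]
ft_force: [0.6, -0.6, -0.5]
gripper_width: 85.5
```

```bash
python3 go.py 488.3 169.7 14; python3 - <<'E'
from h import *
i,im,d=cam("wrist"); cv2.imwrite("pics/w5.png",im[:,:,::-1])
W=world(i,d)
b=B['c']; m=(np.hypot(W[...,0]-b[0],W[...,1]-b[1])<30)&(abs(W[...,2]-b[2])<6)
T=W[m]; print(len(T),T.mean(0).round(1),((T.max(0)+T.min(0))/2).round(1),(T.max(0)-T.min(0)).round(1))
E
```

```text
t 11.45 pos [487.5 168.6  88.5] rot [ 1.7991e+02  6.0000e-02 -4.7700e+00] F [ 0.6 -0.6 -0.5] w 85.5
shift [ 0.0008 -0.0012  0.0745] twist -0.003 dist 0.075
1507 [487.8 170.7  64.4] [487.5 169.6  62.5] [25.3 25.2  9. ]
```

View pics/w5.png

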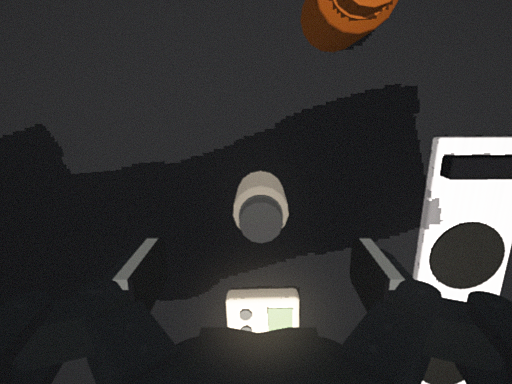

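The wrist view shows c at px (260,215), midway between the jaws, with nothing near it.

```bash
python3 go.py 488 169.8 11
```

```text
t 11.5 pos [487.8 168.9  89.1] rot [ 1.7996e+02  2.0000e-02 -4.7600e+00] F [-0.  -0.8  0. ] w 85.2
shift [ 0.0001 -0.001   0.0781] twist -0.0029 dist 0.078
```

{"api": "arm_command", "payload": {
  "rows": [-1,0,-0.0008,0.006,0,-1,0,-0.0008,0.02,0,-1,0,-0.0008,0.037,0,-1,0,-0.0008,0.054,0,-1,0,-0.0008,0.067,0,-1,0,-0.0008,0.075,0,-1,0,-0.0008,0.078,0,-1,0,-0.0008,0.078,0]
}}

```text
t: 12.17
position: [487.6, 170.5, 10.9]
ee_rot: [180.0, 0.0, -4.7]
ft_force: [-0.5, 0.1, -0.0]
gripper_width: 85.1
```

{"api": "arm_command", "payload": {
  "rows": [0,0,0,0,0,0.3,0,0,0,0,0.6,0,0,0,0,1,0,0,0,0,1,0,0,0,0,1,0,0,0,0,1,0,0,0,0,1,0,0,0,0],
  "newtons": 30
}}

```text
t: 12.83
position: [487.8, 171.0, 11.8]
ee_rot: [-180.0, -0.0, -4.7]
ft_force: [-3.0, -0.2, 7.5]
gripper_width: 35.0
```

```bash
python3 go.py 488 169.8 70
```

```text
t 12.83 pos [487.8 171.   11.8] rot [-1.7996e+02 -3.0000e-02 -4.6700e+00] F [-3.  -0.2  7.5] w 35.0
shift [ 0.0003  0.0011 -0.0582] twist -0.0012 dist 0.058
```

{"api": "arm_command", "payload": {
  "rows": [1,0,0,-0.002,0,1,0,0,-0.01,0,1,0,0,-0.022,0,1,0,0,-0.036,0,1,0,0,-0.048,0,1,0,0,-0.056,0,1,0,0,-0.06,0,1,0,0,-0.06,0]
}}

```text
t: 13.5
position: [488.0, 171.1, 72.3]
ee_rot: [-179.9, -0.1, -4.7]
ft_force: [-0.7, 1.1, -1.1]
gripper_width: 35.1
```

```bash
python3 go.py 638.2 9.5 71
```

```text
t 13.5 pos [488.  171.1  72.3] rot [-1.7993e+02 -7.0000e-02 -4.6600e+00] F [-0.7  1.1 -1.1] w 35.1
shift [0.1629 0.1489 0.0014] twist -0.001 dist 0.221
```

{"api": "arm_command", "payload": {
  "rows": [1,0.004,0.004,0,0,1,0.013,0.012,0,0,1,0.027,0.025,0,0,1,0.044,0.04,0,0,1,0.063,0.058,0,0,1,0.083,0.076,0,0,1,0.103,0.094,0,0,1,0.121,0.111,0,0]
}}

```text
t: 14.17
position: [600.2, 47.5, 70.4]
ee_rot: [180.0, 0.0, -4.7]
ft_force: [-1.1, 0.5, -0.4]
gripper_width: 35.0
```

{"api": "arm_command", "payload": {
  "rows": [1,0.016,0.0145,0,0,1,0.028,0.0255,0,0,1,0.036,0.033,0,0,1,0.04,0.0365,0,0,1,0.0419,0.0379,0,0,1,0.0419,0.0379,0,0,1,0.0419,0.0379,0,0,1,0.0419,0.0379,0,0]
}}

```text
t: 14.83
position: [637.3, 10.1, 71.1]
ee_rot: [-180.0, 0.0, -4.6]
ft_force: [0.8, 0.9, 0.5]
gripper_width: 34.9
```

```bash
python3 - <<'E'
from h import *
i,im,d=cam("wrist"); cv2.imwrite("pics/w6.png",im[:,:,::-1])
w1,s=meas_pad(i,im,d,638,8); w2,s=meas_pad(i,im,d,646,107)
cv2.imwrite("pics/pw2.png",np.hstack([w1,w2]))
E
python3 go.py 638.2 9.5 24
```

```text
t 14.88 pos [637.4  10.   71.2] rot [-1.7998e+02  2.0000e-02 -4.6000e+00] F [-0.6 -0.2 -0.3] w 35.1
shift [0.0009 0.0005 0.0472] twist -0.0001 dist 0.047
```

View pics/pw2.png

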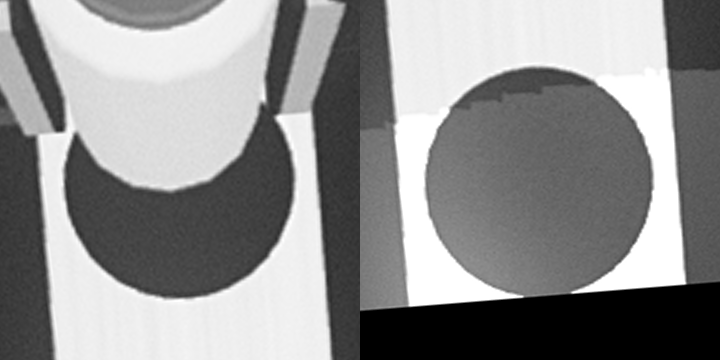

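{"api": "arm_command", "payload": {
  "rows": [1,0.0006,0,0.006,0,1,0.0006,0,0.018,0,1,0.0006,0,0.031,0,1,0.0006,0,0.04,0,1,0.0006,0,0.045,0,1,0.0006,0,0.047,0,1,0.0006,0,0.0475,0,1,0.0006,0,0.0475,0]
}}

```text
t: 15.55
position: [637.8, 8.9, 23.6]
ee_rot: [-180.0, 0.1, -4.7]
ft_force: [-4.4, 1.1, 8.3]
gripper_width: 35.0
```

{"api": "arm_command", "payload": {
  "rows": [1,0,0,0,0,0.4,0,0,0,0,0.1,0,0,0,0,-0.2,0,0,0,0,-0.6,0,0,0,0,-1,0,0,0,0,-1,0,0,0,0,-1,0,0,0,0]
}}

```text
t: 16.22
position: [638.4, 9.0, 23.6]
ee_rot: [180.0, 0.0, -4.7]
ft_force: [-0.4, 0.4, -0.3]
gripper_width: 85.7
```

{"api": "arm_command", "payload": {
  "rows": [-1,0,0,-0.005,0,-1,0,0,-0.015,0,-1,0,0,-0.03,0,-1,0,0,-0.05,0,-1,0,0,-0.075,0,-1,0,0,-0.095,0,-1,0,0,-0.105,0,-1,0,0,-0.11,0]
}}

```text
t: 16.88
position: [639.2, 9.0, 136.0]
ee_rot: [-180.0, -0.2, -4.7]
ft_force: [-0.5, -0.4, -0.3]
gripper_width: 85.4
```

```bash
python3 go.py 466.2 -59 90;python3 - <<'E'
from h import *
i,im,d=cam("wrist"); cv2.imwrite("pics/w7.png",im[:,:,::-1])
E
```

```text
t 16.88 pos [639.2   9.  136. ] rot [-1.7995e+02 -1.5000e-01 -4.6700e+00] F [-0.5 -0.4 -0.3] w 85.4
shift [-0.167   0.0819  0.0455] twist -0.0013 dist 0.191
```

View pics/w7.png

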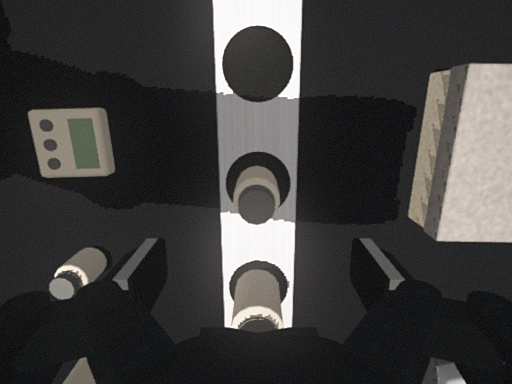

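c (px 258,195) and b (258,300) stand on their pads, and d is at (75,275). Going to d.

{"api": "arm_command", "payload": {
  "rows": [-1,-0.006,0.003,0,0,-1,-0.02,0.01,0.001,0,-1,-0.04,0.02,0.003,0,-1,-0.064,0.031,0.006,0,-1,-0.09,0.044,0.01,0,-1,-0.114,0.056,0.015,0,-1,-0.135,0.066,0.02,0,-1,-0.15,0.0735,0.025,0]
}}

```text
t: 17.6
position: [479.4, -52.9, 107.4]
ee_rot: [180.0, 0.2, -4.7]
ft_force: [1.1, 0.3, -0.2]
gripper_width: 85.4
```

{"api": "arm_command", "payload": {
  "rows": [-1,-0.01,0.005,0.006,0,-1,-0.0148,0.0073,0.012,0,-1,-0.0165,0.0083,0.018,0,-1,-0.0165,0.0083,0.022,0,-1,-0.0165,0.0083,0.023,0,-1,-0.0165,0.0083,0.023,0,-1,-0.0165,0.0083,0.023,0,-1,-0.0165,0.0083,0.023,0]
}}

```text
t: 18.27
position: [466.3, -58.8, 85.8]
ee_rot: [180.0, -0.0, -4.7]
ft_force: [0.5, -0.3, 0.1]
gripper_width: 85.4
```

```bash
python3 - <<'E'
from h import *
i,im,d=cam("wrist"); cv2.imwrite("pics/w8.png",im[:,:,::-1])
W=world(i,d)
b=B['d']; m=(np.hypot(W[...,0]-b[0],W[...,1]-b[1])<28)&(abs(W[...,2]-b[2])<5)
T=W[m]; print(len(T),T.mean(0).round(1),((T.max(0)+T.min(0))/2).round(1),(T.max(0)-T.min(0)).round(1))
E
python3 go.py 466.2 -59 7
```

```text
930 [465.9 -58.4  50.4] [466.  -59.5  48.9] [21.2 21.6  7.3]
t 18.32 pos [466.1 -58.9  85.9] rot [ 1.80e+02 -2.00e-02 -4.66e+00] F [-0.3  0.9  0.1] w 85.7
shift [0.     0.0001 0.0789] twist -0.001 dist 0.079
```

View pics/w8.png

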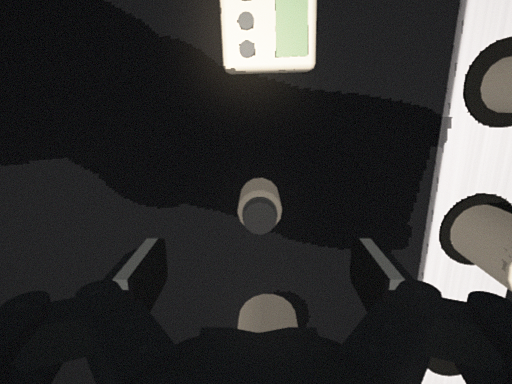

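d is at px (260,210), centred between the jaws.

{"api": "arm_command", "payload": {
  "rows": [-1,0,0.0002,0.006,0,-1,0,0.0002,0.02,0,-1,0,0.0002,0.037,0,-1,0,0.0002,0.054,0,-1,0,0.0002,0.067,0,-1,0,0.0002,0.075,0,-1,0,0.0002,0.079,0,-1,0,0.0002,0.079,0]
}}

```text
t: 18.98
position: [465.4, -59.3, 6.1]
ee_rot: [180.0, 0.1, -4.7]
ft_force: [-0.2, 0.5, -0.1]
gripper_width: 85.5
```

{"api": "arm_command", "payload": {
  "rows": [0,0,0,0,0,0.3,0,0,0,0,0.6,0,0,0,0,1,0,0,0,0,1,0,0,0,0,1,0,0,0,0,1,0,0,0,0,1,0,0,0,0],
  "newtons": 25
}}

```text
t: 19.65
position: [466.0, -59.1, 7.2]
ee_rot: [-180.0, -0.0, -4.7]
ft_force: [-1.4, -0.1, 9.1]
gripper_width: 29.5
```

{"api": "arm_command", "payload": {
  "rows": [1,0,0,-0.002,0,1,0,0,-0.01,0,1,0,0,-0.022,0,1,0,0,-0.036,0,1,0,0,-0.048,0,1,0,0,-0.056,0,1,0,0,-0.06,0,1,0,0,-0.06,0]
}}

```text
t: 20.32
position: [466.2, -59.0, 67.6]
ee_rot: [-180.0, -0.1, -4.7]
ft_force: [0.2, -0.2, -1.1]
gripper_width: 29.2
```

```bash
python3 go.py 646 107.4 66;python3 - <<'E'
from h import *
i,im,d=cam("wrist"); cv2.imwrite("pics/w9.png",im[:,:,::-1])
E
```

```text
t 20.32 pos [466.2 -59.   67.6] rot [-1.7998e+02 -8.0000e-02 -4.6600e+00] F [ 0.2 -0.2 -1.1] w 29.2
shift [ 0.1657 -0.1804  0.0019] twist -0.001 dist 0.245
```

View pics/w9.png

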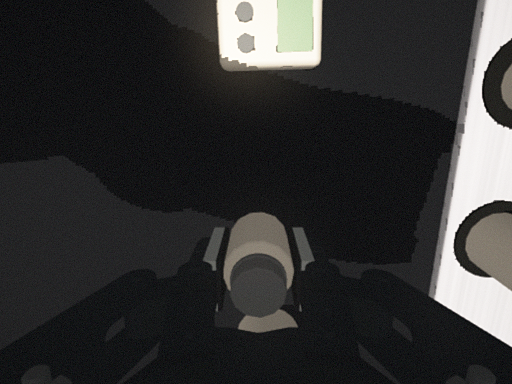

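{"api": "arm_command", "payload": {
  "rows": [1,0.002,-0.006,-0.006,0,1,0.007,-0.018,-0.014,0,1,0.016,-0.034,-0.022,0,1,0.03,-0.054,-0.026,0,1,0.047,-0.074,-0.028,0,1,0.065,-0.095,-0.028,0,1,0.084,-0.115,-0.028,0,1,0.104,-0.134,-0.028,0]
}}

```text
t: 21.03
position: [580.8, 67.8, 94.4]
ee_rot: [180.0, 0.1, -4.6]
ft_force: [-0.2, -0.6, -0.4]
gripper_width: 28.9
```

{"api": "arm_command", "payload": {
  "rows": [1,0.02,-0.017,0,0,1,0.038,-0.031,0,0,1,0.051,-0.04,0.003,0,1,0.059,-0.045,0.01,0,1,0.0617,-0.0464,0.018,0,1,0.0617,-0.0464,0.024,0,1,0.0617,-0.0464,0.028,0,1,0.0617,-0.0464,0.028,0]
}}

```text
t: 21.7
position: [644.2, 106.2, 65.4]
ee_rot: [179.9, 0.1, -4.7]
ft_force: [0.1, 0.6, -0.2]
gripper_width: 29.3
```

```bash
python3 - <<'E'
from h import *
i,im,d=cam("wrist"); w1,s=meas_pad(i,im,d,646,107)
cv2.imwrite("pics/pw3.png",w1)
E
python3 go.py 646 107.4 19
```

```text
t 21.75 pos [644.6 106.3  66.2] rot [ 1.7997e+02  7.0000e-02 -4.7300e+00] F [-0.   0.2 -0.4] w 28.9
shift [ 0.0013 -0.0012  0.0472] twist -0.0022 dist 0.047
```

View pics/pw3.png

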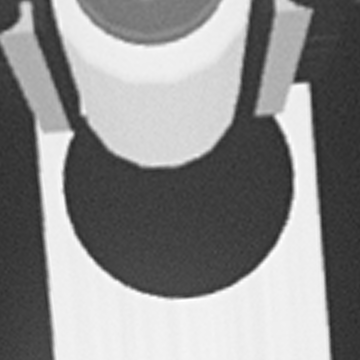

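{"api": "arm_command", "payload": {
  "rows": [1,0.0008,-0.0011,0.006,0,1,0.0008,-0.0011,0.018,0,1,0.0008,-0.0011,0.031,0,1,0.0008,-0.0011,0.04,0,1,0.0008,-0.0011,0.045,0,1,0.0008,-0.0011,0.047,0,1,0.0008,-0.0011,0.0474,0,1,0.0008,-0.0011,0.0474,0]
}}

```text
t: 22.42
position: [646.2, 108.0, 19.2]
ee_rot: [180.0, 0.0, -4.7]
ft_force: [-2.6, -0.7, 4.4]
gripper_width: 28.9
```

Light contact; I release and lift.

{"api": "arm_command", "payload": {
  "rows": [1,0,0,0,0,0.5,0,0,0,0,0.2,0,0,0,0,-0.2,0,0,0,0,-0.6,0,0,0,0,-1,0,0,0,0,-1,0,0,0,0,-1,0,0,0,0]
}}

```text
t: 23.08
position: [646.5, 108.2, 19.3]
ee_rot: [180.0, 0.0, -4.7]
ft_force: [-0.4, 0.6, 0.1]
gripper_width: 85.6
```

{"api": "arm_command", "payload": {
  "rows": [-1,0,0,-0.005,0,-1,0,0,-0.015,0,-1,0,0,-0.035,0,-1,0,0,-0.06,0,-1,0,0,-0.09,0,-1,0,0,-0.115,0,-1,0,0,-0.13,0,-1,0,0,-0.135,0]
}}

```text
t: 23.75
position: [647.8, 108.3, 158.2]
ee_rot: [-179.9, -0.2, -4.7]
ft_force: [-0.1, -0.2, 0.2]
gripper_width: 85.3
```

```bash
python3 go.py 464 -169 155;python3 - <<'E'
from h import *
i,im,d=cam("wrist"); cv2.imwrite("pics/w10.png",im[:,:,::-1])
E
```

```text
t 23.75 pos [647.8 108.3 158.2] rot [-179.9    -0.24   -4.69] F [-0.1 -0.2  0.2] w 85.3
shift [-0.1606  0.2914  0.002 ] twist -0.0015 dist 0.333
```

View pics/w10.png

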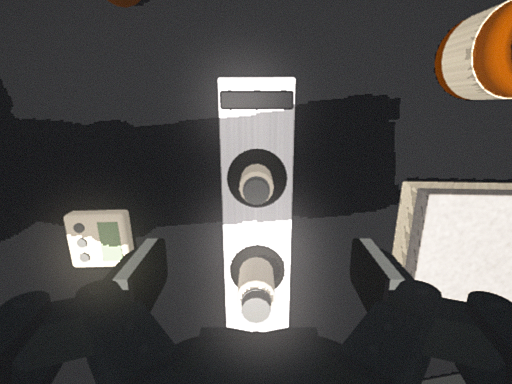

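d stands on its pad at px (257,185), c at (257,290). Now bottle a.

{"api": "arm_command", "payload": {
  "rows": [-1,-0.005,0.01,0,0,-1,-0.016,0.029,0,0,-1,-0.032,0.058,0,0,-1,-0.05,0.09,0,0,-1,-0.068,0.124,0,0,-1,-0.087,0.158,0,0,-1,-0.105,0.19,0,0,-1,-0.121,0.22,0,0]
}}

```text
t: 24.47
position: [504.9, -103.2, 153.1]
ee_rot: [180.0, 0.1, -4.7]
ft_force: [1.7, -0.5, 0.3]
gripper_width: 85.1
```

{"api": "arm_command", "payload": {
  "rows": [-1,-0.017,0.03,0,0,-1,-0.028,0.052,0,0,-1,-0.036,0.065,0,0,-1,-0.0392,0.0714,0.003,0,-1,-0.0392,0.0714,0.01,0,-1,-0.0392,0.0714,0.017,0,-1,-0.0392,0.0714,0.02,0,-1,-0.0392,0.0714,0.02,0]
}}

```text
t: 25.13
position: [462.9, -168.1, 132.9]
ee_rot: [180.0, 0.1, -4.6]
ft_force: [0.6, 0.8, -0.1]
gripper_width: 85.4
```

```bash
python3 - <<'E'
from h import *
i,im,d=cam("wrist"); cv2.imwrite("pics/w11.png",im[:,:,::-1])
W=world(i,d)
b=B['a']; m=(np.hypot(W[...,0]-b[0],W[...,1]-b[1])<32)&(abs(W[...,2]-b[2])<5)
T=W[m]; print(len(T),T.mean(0).round(1),((T.max(0)+T.min(0))/2).round(1),(T.max(0)-T.min(0)).round(1))
E
python3 go.py 464 -169 31
```

```text
2531 [ 463.8 -169.2   98.6] [ 463.8 -170.3   96.9] [35.  36.   7.7]
t 25.18 pos [ 463.1 -168.4  133.5] rot [ 1.7998e+02  9.0000e-02 -4.5900e+00] F [ 0.4  0.1 -0.2] w 85.3
shift [0.0011 0.0005 0.1025] twist 0.0002 dist 0.102
```

View pics/w11.png

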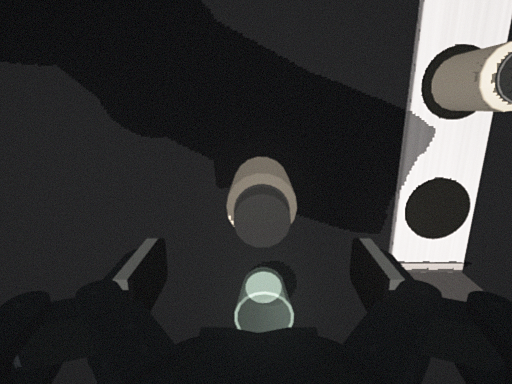

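a is at px (262,210), centred; the beaker behind it (263,300) is clear of the fingers.

{"api": "arm_command", "payload": {
  "rows": [-1,0.0006,0.0013,0.006,0,-1,0.0006,0.0013,0.02,0,-1,0.0006,0.0013,0.042,0,-1,0.0006,0.0013,0.065,0,-1,0.0006,0.0013,0.085,0,-1,0.0006,0.0013,0.097,0,-1,0.0006,0.0013,0.102,0,-1,0.0006,0.0013,0.102,0]
}}

```text
t: 25.85
position: [463.1, -170.4, 31.3]
ee_rot: [180.0, 0.1, -4.7]
ft_force: [0.6, 0.4, 0.3]
gripper_width: 85.5
```

{"api": "arm_command", "payload": {
  "rows": [-0.4,0,0,0,0,-0.1,0,0,0,0,0.3,0,0,0,0,1,0,0,0,0,1,0,0,0,0,1,0,0,0,0,1,0,0,0,0,1,0,0,0,0],
  "newtons": 40
}}

```text
t: 26.52
position: [464.2, -170.6, 33.4]
ee_rot: [-180.0, -0.1, -4.7]
ft_force: [-2.2, 0.8, 10.6]
gripper_width: 49.1
```

{"api": "arm_command", "payload": {
  "rows": [1,0,0,-0.002,0,1,0,0,-0.01,0,1,0,0,-0.022,0,1,0,0,-0.036,0,1,0,0,-0.048,0,1,0,0,-0.056,0,1,0,0,-0.06,0,1,0,0,-0.06,0]
}}

```text
t: 27.18
position: [464.1, -170.5, 93.3]
ee_rot: [-180.0, -0.1, -4.7]
ft_force: [-0.0, 0.3, -1.5]
gripper_width: 48.9
```

```bash
python3 - <<'E'
from h import *
i,im,d=cam("wrist"); cv2.imwrite("pics/w12.png",im[:,:,::-1])
E
python3 go.py 621 -203.8 91
```

```text
t 27.23 pos [ 463.8 -170.4   92.6] rot [-1.7999e+02 -4.0000e-02 -4.6600e+00] F [-0.2 -0.2 -1.3] w 48.6
shift [0.1594 0.0206 0.0017] twist -0.001 dist 0.161
```

View pics/w12.png

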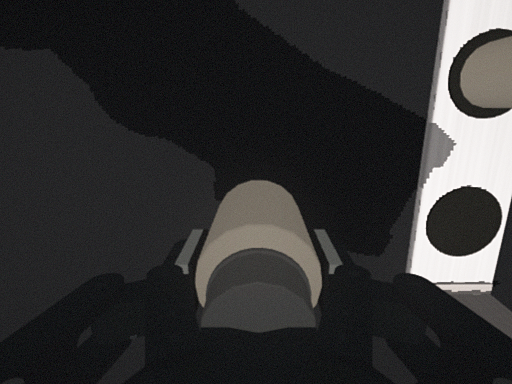

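{"api": "arm_command", "payload": {
  "rows": [1,0.003,0,0,0,1,0.01,0.001,0,0,1,0.021,0.003,0,0,1,0.036,0.005,0,0,1,0.053,0.007,0,0,1,0.071,0.009,0,0,1,0.089,0.0115,0,0,1,0.106,0.0137,0,0]
}}

```text
t: 27.9
position: [569.9, -193.2, 91.7]
ee_rot: [180.0, 0.0, -4.7]
ft_force: [0.3, 0.4, -1.6]
gripper_width: 49.3
```

{"api": "arm_command", "payload": {
  "rows": [1,0.016,0.002,0,0,1,0.03,0.004,0,0,1,0.041,0.0055,0,0,1,0.049,0.0065,0,0,1,0.0525,0.007,0,0,1,0.0532,0.007,0,0,1,0.0532,0.007,0,0,1,0.0532,0.007,0,0]
}}

```text
t: 28.57
position: [620.0, -204.1, 92.2]
ee_rot: [-180.0, 0.0, -4.7]
ft_force: [0.1, 0.2, -0.9]
gripper_width: 48.7
```

```bash
python3 - <<'E'
from h import *
i,im,d=cam("wrist"); w1,s=meas_pad(i,im,d,621,-204)
cv2.imwrite("pics/pw4.png",np.hstack([w1]));cv2.imwrite("pics/w13.png",im[:,:,::-1])
E
python3 go.py 621 -204.4 45
```

```text
t 28.62 pos [ 620.1 -204.1   92.3] rot [-1.7999e+02  2.0000e-02 -4.6800e+00] F [ 0.7 -0.7 -1.2] w 49.0
shift [0.001  0.0003 0.0473] twist -0.0014 dist 0.047
```

View pics/pw4.png

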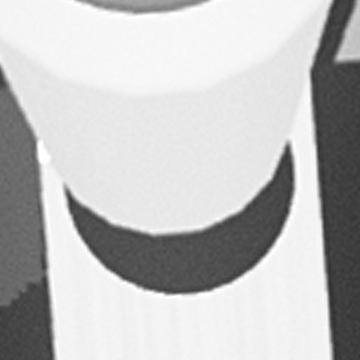

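View pics/w13.png

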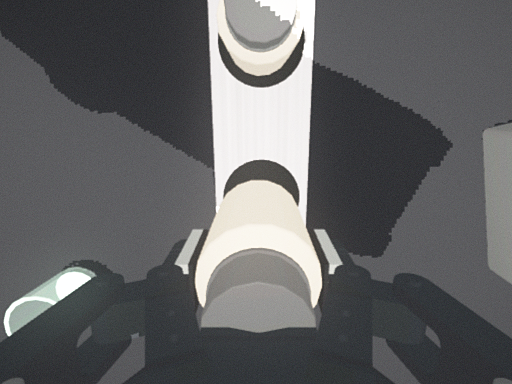

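The wrist view puts the pad centre at (620.9,-203.9), with the bottle aligned at px (260,185). I lower it.

{"api": "arm_command", "payload": {
  "rows": [1,0.0008,0.0003,0.006,0,1,0.0008,0.0003,0.018,0,1,0.0008,0.0003,0.031,0,1,0.0008,0.0003,0.04,0,1,0.0008,0.0003,0.045,0,1,0.0008,0.0003,0.047,0,1,0.0008,0.0003,0.0474,0,1,0.0008,0.0003,0.0474,0]
}}

```text
t: 29.28
position: [620.7, -204.4, 45.1]
ee_rot: [-180.0, 0.1, -4.7]
ft_force: [-8.4, 4.3, 14.4]
gripper_width: 49.1
```

{"api": "arm_command", "payload": {
  "rows": [1,0,0,-0.0003,0,0.2,0,0,-0.0003,0,-0.1,0,0,-0.0003,0,-0.4,0,0,-0.0003,0,-0.7,0,0,-0.0003,0,-1,0,0,-0.0003,0,-1,0,0,-0.0003,0,-1,0,0,-0.0003,0]
}}

```text
t: 29.95
position: [621.3, -204.5, 45.1]
ee_rot: [180.0, 0.0, -4.7]
ft_force: [-0.0, -0.6, 0.5]
gripper_width: 85.2
```

{"api": "arm_command", "payload": {
  "rows": [-1,0,0,-0.005,0,-1,0,0,-0.015,0,-1,0,0,-0.035,0,-1,0,0,-0.06,0,-1,0,0,-0.09,0,-1,0,0,-0.115,0,-1,0,0,-0.13,0,-1,0,0,-0.135,0]
}}

```text
t: 30.62
position: [622.4, -205.1, 184.1]
ee_rot: [180.0, -0.3, -4.7]
ft_force: [0.3, -0.6, 0.4]
gripper_width: 85.2
```

{"api": "arm_command", "payload": {
  "rows": [-1,-0.01,0,0,0,-1,-0.03,0,0,0,-1,-0.055,0,0,0,-1,-0.08,0,0,0,-1,-0.1,0,0,0,-1,-0.115,0,0,0,-1,-0.12,0,0,0,-1,-0.12,0,0,0]
}}

```text
t: 31.28
position: [500.2, -194.5, 179.8]
ee_rot: [-180.0, 0.1, -4.7]
ft_force: [0.6, 0.7, -0.2]
gripper_width: 85.5
```

```bash
python3 - <<'E'
from h import *
P=[(620.9,-204),(629.7,-96.5),(638.1,8.6),(645.8,107.5)]
for c in ['top','scene']:
  i,im,d=cam(c);W=world(i,d);cv2.imwrite(f"pics/{c}F.png",im[:,:,::-1])
  for k,p in zip('abcd',P):
    h=B[k][2]+12
    m=(np.hypot(W[...,0]-p[0],W[...,1]-p[1])<32)&(abs(W[...,2]-h)<6)
    T=W[m]
    if len(T): print(c,k,len(T),'z',np.median(T[:,2]).round(1),((T.max(0)+T.min(0))/2).round(1)[:2],(T.max(0)-T.min(0)).round(1)[:2])
print(read_state()['position'].round(1),read_state()['ft_force'].round(1))
E
```

```text
top a 170 z 110.6 [ 620.5 -204.4] [34.9 34.7]
top b 123 z 91.7 [629.2 -97.9] [30.4 27.9]
top c 82 z 75.4 [637.1   6. ] [25.6 22.9]
top d 57 z 61.2 [645.7 106.3] [19.5 20.5]
scene a 159 z 109.7 [ 619.5 -202.2] [34.8 37. ]
scene b 141 z 91.9 [628.1 -94.5] [29.3 30.2]
scene c 119 z 75.8 [636.7   9.7] [24.8 25.8]
scene d 101 z 62.1 [644.7 109.9] [21.2 21.4]
[ 502.2 -194.5  180.1] [-0.4  0.2 -0.4]
```

View pics/sceneF.png

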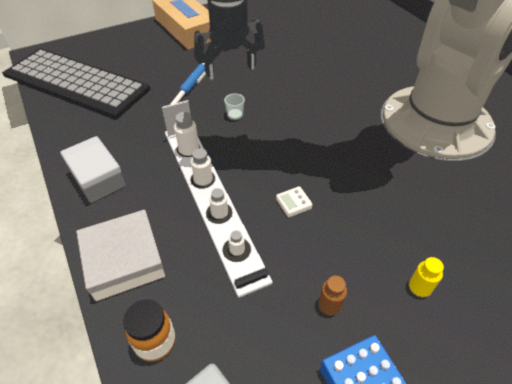

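View pics/topF.png

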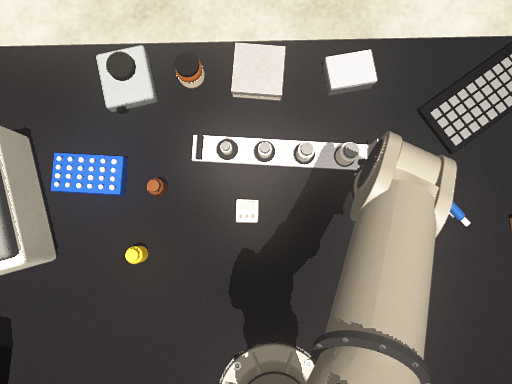

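All four stand upright at the right heights, within about 1.5 mm of their pads as seen by the top camera. The look-alikes are untouched. Handing in.

```bash
python3 -c "
from rig import job,read_state
job.job_done(); print(read_state()['t'])"
```

```text
the job is handed in; nothing more can be done
the job is handed in; nothing more can be done
```

All four white bottles stand upright on the pads in order of height. The tallest (a) is beside the steel end plate, followed by b, c and d, and all are released with the arm well clear. I handed the job in at about 31 s.

- **Centring:** the last top-camera check puts each bottle within about 1.5 mm of its pad centre. In the scene camera they are about 1–2 mm off in x and within about 1 mm in y.
- **Height:** the cap heights match upright bottles on the pads.
- **Forces:** the highest wrist force reading was about 28 N, as b touched its pad.
- **Look-alikes:** the brown and yellow bottles are where they were.
- **Disagreement:** the scene and top cameras differ by about 3.5 mm in y throughout. I used their mean, and the wrist camera's view of the pads agreed with it to about 1 mm.

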